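# Free the drill jig, shut it, pin it and hold it clamped

### The job

The open drill jig on the bench holds a bush ready for drilling. Lift the tape roll off the jig's upright post and lay it flat on the bench clear of the jig, fold the hinged lid down onto its sprung plungers, then take the locking pin from its stand and push it down through the lid's front hole into the hole of the base until its collar has pressed the lid fully shut against the springs. The program finishes while the gripper still holds the pin and keeps the jig pressed shut; do not disturb the other things lying about.

Things in the scene. Friction and masses are not known exactly. Their poses are not given: they have to be found in the camera images.
- jig: Drill jig fixed to the bench: base block 150 x 80 x 34 mm with a hinged lid. Origin: centre of its underside (z = 0); x along the 150 mm side towards the hinge, z up. On its centre line: hinge at x = +65 mm, bush (clamped in its pocket, below the top face) +30, upright post -20, pin hole -58. Two sprung plungers, 8 mm thick, stand 9 mm proud of the base at x = -50, y = +-28 mm
- post_foot (a point): Foot of the upright steel post (10 mm thick, 24 mm tall) on the jig's top face, 34 mm above the bench; the tape roll starts round it, lying on the top face
- pin_hole (a point): Mouth of the pin hole in the base, on its top face 34 mm above the bench. Hole 12 mm wide, right through, slightly chamfered. The lid's front hole, 14 mm wide, comes over it when the lid is down; the lid's top face is then 43 mm above the bench
- lid_hinge (a point): Middle of the hinge line, 34 mm above the bench; the hinge runs along the jig's y axis
- jig_lid (a joint): Lid angle: 0 shut, 1.57 upright, 1.95 stop (leaning back); starts 1.5 to 1.85. Steel plate 140 mm long from the hinge, 70 wide, 8 thick, 0.2 kg. Stiff hinge: it stays where left; about 2 N at the tab moves it. Near shut it meets the plungers at about 0.08 and, unpressed, stands at 0.06 to 0.08; pressing it to 0 through the pin takes about 8 N, keeping it there 5 N
- lid_tab (a point): Middle of the upper (outer) face of the tab at the lid's free edge, 146 mm from the hinge line; tab 20 mm long, 40 mm wide, 8 mm thick. Outer face = the one that looks up when shut and away from the post when open
- roll: Roll of thread seal tape, ring of 48 mm outer diameter, 14 mm high, bore about 14 mm. Origin: centre of its underside, z along its axis. Starts on the jig's post. The bench is free 190 mm from the jig's origin on the hinge side, going along the bench's front edge (direction x -0.5, y 0.866)
- pin_stand: Black block 36 x 36 x 46 mm, fixed to the bench, with a 12 mm hole in its top in which the pin stands. Origin: centre of its underside
- pin: Locking pin, upright in its stand. Origin: centre of its lower tip; z along the pin to its top. Shaft 10 mm thick and 36 mm long with a tapered tip; then a collar 22 mm wide, 5 mm high (z 36 to 41 mm); then a round grip 16 mm thick (z 41 to 76 mm). 70 g
- tin: Bystander: round grease tin, 62 mm wide, 34 mm high. Origin: centre of its underside
- knob_part: Bystander: white tapered knob, 37 mm wide, 46 mm tall. Origin: centre of its underside
- cap: Bystander: white snap cap, 42 mm wide, 10 mm high, near the pin stand. Origin: centre of its underside
There are look-alikes about, which are no part of the job. There is more than one size of the roll; the one meant has the size given above.

How it is judged:
By the outcome, as a careful person would: the job done as asked, in the order asked, and still so for the second after the job is handed in, while the arm keeps its last pose, push and grip.
It also fails if it takes over 72 s, if anything falls off the work surface, if the arm or the gripper's body presses on something with over 40 N, if the wrist force passes 120 N, or if a joint passes its speed limit or range.

### The arm

A 7-joint arm with a two-finger parallel gripper is mounted at the origin on a cart in front of the work surface, level with it; the furniture and walls round the work are solid. World frame = base frame: x ahead of the robot, y to its left, z up, the work surface at z = 0. Lengths are in m, angles in degrees, forces in N, time in s.
With the tool pointing down it reaches from about 0.425 to 0.875 m from the base axis. Payload 4.7 kg.
Tool frame: the origin (TCP) lies midway between the tips of the shut fingers; the grasp point (between the pads) lies 19 mm behind it; z points along the fingers, y is the line along which they close (so a half turn about z gives the same grasp; the last joint's range is limited). The gripper opens to 87 mm and grips with 3 to 60 N. Pads are 19 mm wide; open, the fingers measure 117 mm over their backs; the gripper's body (75 mm by 190 mm) begins 51 mm behind the grasp point.
Start: joints at [-62.389, 18.392, -4.016, 83.108, 1.295, 78.541, -3.26], TCP at [0.293, 0.58, 0.223] pointing down, gripper open.
Joint ranges: [-163.93, 163.93], [-17.29, 119.83], [-79.2, 71.16], [3.27, 140.29], [-89.18, 269.18], [5.43, 117.66], [-154.24, 154.24]. Speed limits (degrees/s): [147.25, 147.25, 180, 180, 180, 180, 180].

### API

Orientations are given as [roll, pitch, yaw] about the fixed x, y, z axes, in that order (R = Rz(yaw) Ry(pitch) Rx(roll)).
In Python, from cell import env gives the robot as it stands. The module is installed in compiled form; this text tells all that it offers.
- The arm moves only by the tool step_arm, never from a script. Its argument "rows" is a list of rows, each an object with "angular": the turn, a rotation vector about the tool's x, y, z in units of pi rad (1.0 is pi rad), a list of three; "slide": the shift along the tool's x, y, z in units of 500 mm (1.0 is 500 mm), a list of three; "jaw": the opening, from 0 (shut) to 1 (fully open). A call has 1 to 10 rows; each row shifts and turns the commanded pose from where the row before left it, along the tool's axes as they then stand; what a row does not reach is not made up. A row lasts 1/8 s, in which the tool goes at most 62.5 mm and 10.7 degrees, less where a joint would pass 70% of its speed; a pose out of reach is approached as far as the arm can. A call with a number of a shift or a turn outside -1 to 1 is refused whole. A call with a gripper value outside its range is refused whole. The fingers move at their own pace and stop on an object; "newtons" is the grip in N (left out, the last holds). Time passes only in rows, so rows that do not move let the fingers close. It gives the time, the measured TCP pose, the force, the opening and the grip force at its end, in the units of the state.
- env.get_obs(): the state, without advancing time (a new reading comes with each control period).
- env.read_camera(name): name is "scene" or "side" or "wrist"; returns the picture (400x640x3 uint8, red, green, blue); there is no depth.
- env.camera_info(name): a dict with "fx", "fy", "cx", "cy" (pixels), "k1" (the pictures are not rectified: a ray, as slopes to the right and down, at radius r is drawn at 1 + k1 r^2 times it, then the intrinsics apply), "R" (3x3) and "t" (3): a world point X has camera coordinates R X + t. Camera axes: x right, y down, z forward; pixel columns grow to the right and rows downward; lengths in m; the calibration is good to about 2 mm. A picture is of the moment at which its call begins: read the wrist's pose just before it. camera_info takes no time and is no camera call; for the wrist camera it gives the pose at the moment of the call.
- env.sign_off(): hands the job in; it is judged then, once.
The state is a dict: "time_s": time; "qpos": joint angles; "joint_velocities": joint speeds; "effort": joint torques, N m; "tool_pos": TCP position; "tool_rot": TCP orientation; "force": force on the tool from outside, world axes, zero at the start; "wrist_torque": the same for the moment, N m; "grip_width": finger opening in m; "grasp_force": force on a finger pad.
Only numpy, scipy, OpenCV 4.12 (cv2) and the standard library are available. Lean on these libraries where they do the work, as an engineer would, in place of code of your own. Each camera call takes 0.05 s, during which the arm holds its last target. There are 200 camera calls.

## Working session

There is one attempt and no reset: what is moved stays moved. The work goes in short steps, Python scripts to look and compute and a tool call to move; the robot and the scene stay as the last step left them, time stands still between calls to the robot, and variables do not carry over. Pictures are saved under pics/ and viewed, at most 10 in all, crops included, and the job is handed in when it is done.

Besides the shell and the picture viewer there is one more tool, called after "Emit:" in YAML: its name, and indented under it one key for each argument. step_arm: Moves the arm, as the interface text tells. Shifts and turns lie within -1 to 1; 1 stands for 500 mm of shift or pi rad of turn. Its arguments: {"type":"object","properties":{"rows":{"type":"array"},"newtons":{"type":"number"}},"required":["rows"]}

```bash
mkdir -p pics; cat > h.py <<'E'
import numpy as np, cv2
from scipy.spatial.transform import Rotation as Ro
from cell import env
def snap(n,f,crop=None,k=1):
    im=env.read_camera(n)[:,:,::-1]
    cv2.imwrite('pics/raw_'+f,im)
    if crop: im=im[crop[1]:crop[3],crop[0]:crop[2]]
    im=cv2.resize(im,None,fx=k,fy=k,interpolation=cv2.INTER_CUBIC); cv2.imwrite('pics/'+f,im)
def ray(c,u,v):
    xd,yd=(u-c['cx'])/c['fx'],(v-c['cy'])/c['fy']; x,y=xd,yd
    for _ in range(20):
        s=1+c['k1']*(x*x+y*y); x,y=xd/s,yd/s
    R=np.array(c['R']);t=np.array(c['t']); return -R.T@t, R.T@np.array([x,y,1])
def onz(c,u,v,z):
    o,d=ray(c,u,v); return o+d*(z-o[2])/d[2]
def proj(c,X):
    p=np.array(c['R'])@np.array(X)+np.array(c['t']); x,y=p[0]/p[2],p[1]/p[2]; s=1+c['k1']*(x*x+y*y)
    return np.array([c['fx']*x*s+c['cx'],c['fy']*y*s+c['cy']])
def tri(L):
    A=0;b=0
    for c,u,v in L:
        o,d=ray(c,u,v); d=d/np.linalg.norm(d); P=np.eye(3)-np.outer(d,d); A=A+P;b=b+P@o
    return np.linalg.solve(A,b)
E
python3 - <<'E'
from h import *
for n in('scene','side'):
    snap(n,n+'1.png',k=1.25); c=env.camera_info(n); print(n,{k:np.round(v,4).tolist() for k,v in c.items()})
print(env.get_obs())
E
```

```text
scene {'fx': 377.5625, 'fy': 377.5625, 'cx': 309.8101, 'cy': 205.3135, 'k1': -0.0624, 'R': [[0.9096, -0.4155, 0.0006], [-0.2711, -0.5946, -0.7569], [0.3149, 0.6883, -0.6535]], 't': [-0.3303, 0.2573, 0.6412]}
side {'fx': 385.3302, 'fy': 385.3302, 'cx': 316.5905, 'cy': 202.211, 'k1': -0.0373, 'R': [[0.9386, -0.3451, 0.0012], [-0.189, -0.5169, -0.8349], [0.2888, 0.7834, -0.5503]], 't': [-0.3734, 0.2075, 0.6476]}
{'time_s': 0.1, 'qpos': array([-62.38911213,  18.43481525,  -4.01496538,  83.16667075,
         1.29438506,  78.54218151,  -3.25897088]), 'joint_velocities': array([ 0.04693822, -0.09291462,  0.02362183, -0.30216907, -0.00530094,
        0.04567118,  0.06372245]), 'effort': array([-2.52377490e-06, -4.92575741e+01, -4.05617477e-01, -3.13396382e+01,
       -6.41271751e-02,  3.95342032e-02,  8.55531061e-05]), 'tool_pos': array([0.29292473, 0.57970109, 0.22158166]), 'tool_rot': array([-1.79901528e+02,  5.04755271e-03,  1.53199053e+02]), 'force': array([-0.6426625 , -0.07811888, -1.09108886]), 'wrist_torque': array([-0.00467575, -0.00643711,  0.03476556]), 'grasp_force': 0.0, 'grip_width': 0.08702301055985734}
```

View pics/scene1.png

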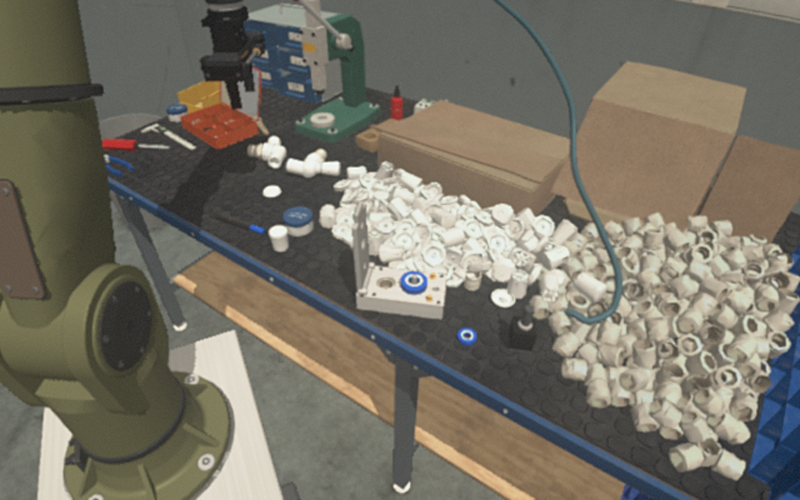

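View pics/side1.png

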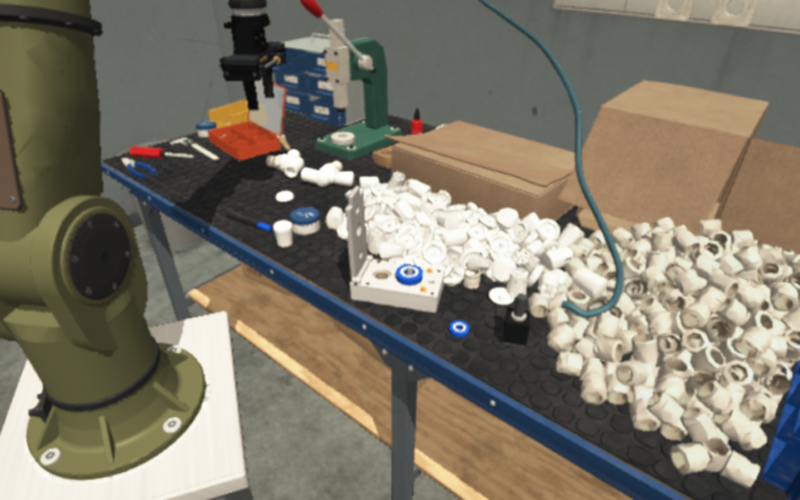

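The scene view shows the jig at about (400,290) with its lid upright on the left, the blue roll on the post at (414,282), and the pin in its black stand at (523,325). The small look-alike roll is at (466,336), the cap at (502,298), the tin at (298,220) and the knob at (278,238). The side view shows the same things.

```bash
python3 - <<'E'
import cv2
for n in('scene','side'):
    im=cv2.imread(f'pics/raw_{n}1.png')[155:295,270:450]
    im=cv2.resize(im,None,fx=4.2,fy=4.2,interpolation=cv2.INTER_CUBIC); print(im.shape); cv2.imwrite(f'pics/{n}1c.png',im)
E
```

```text
(588, 756, 3)
(588, 756, 3)
```

View pics/scene1c.png

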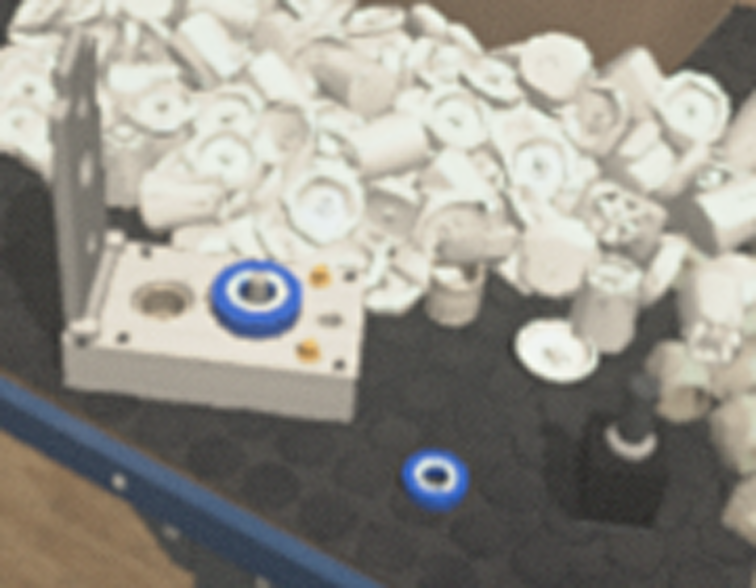

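View pics/side1c.png

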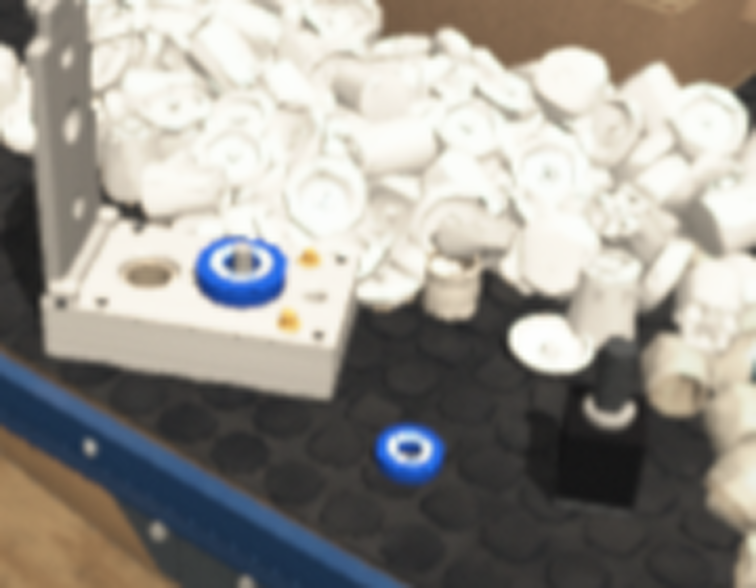

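The crops show the jig with the roll ring's top face at about (259,291) scene and (241,260) side. The pin hole is at (331,320) and (315,296), the plungers at (320,275)/(309,350) and (310,257)/(289,320). The pin's white collar is at (631,436) and (610,406), and the lid tab is at the upper left.

```bash
cat > m.py <<'E'
from h import *
from scipy.optimize import least_squares
cs={n:env.camera_info(n) for n in('scene','side')}
P=lambda u,v:np.array([270+u/4.2,155+v/4.2])
# jig-frame point : pix scene, side (x toward hinge; near edge side sign to be found)
obs=[((-58,0,34),(331,320),(315,296)),((-50,-28,43),(320,274),(310,256)),((-50,28,43),(309,348),(289,318)),
 ((-75,40,34),(355,378),(330,370)),((-75,40,0),(352,420),(332,397)),((75,40,34),(65,348),(45,322)),((75,40,0),(65,388),(48,356)),
 ((-75,-40,34),(368,272),(362,255)),((-20,0,48),(259,291),(241,260)),((30,0,34),(162,300),(150,272))]
def f(p,s):
    r=[]
    R=Ro.from_euler('z',p[2]).as_matrix()
    for X,a,b in obs:
        X=np.array(X)*[1,s,1]/1000; W=R@X+[p[0],p[1],0]
        r+=[proj(cs['scene'],W)-P(*a),proj(cs['side'],W)-P(*b)]
    return np.ravel(r)
E
python3 - <<'E'
from m import *
for s in(1,-1):
  for y0 in(0,2,4):
    q=least_squares(f,[.55,.1,y0],args=(s,),loss='soft_l1'); print(s,q.x[:2],np.degrees(q.x[2]),q.cost)
    if q.cost<50: print(np.round(f(q.x,s).reshape(-1,4)*4.2).tolist())
for nm,a,b in[('pin',(631,420),(610,393)),('pintop',(645,378),(620,341)),('roll',(259,291),(241,260)),('hole',(331,320),(315,296)),('small',(437,474),(410,448)),('cap',(555,348),(550,342)),('tabtop',(78,38),(62,0))]:
    print(nm,np.round(tri([(cs['scene'],*P(*a)),(cs['side'],*P(*b))]),4))
print('collar@z',onz(cs['scene'],*P(631,436),.046+.0025),onz(cs['side'],*P(610,406),.0485))
for z in(.122-.04,.082+.005):print('top',z,onz(cs['scene'],*P(645,378),z),onz(cs['side'],*P(620,343),z))
q=lambda n,u,v,z:onz(cs[n],u/1.25,v/1.25,z)
print('tin',q('scene',298,215,.034),'knob',q('scene',278,230,.046),q('scene',300,235,0))
E
```

```text
1 [0.44059384 0.10361922] 146.00451892466126 13.695134094012616
[[-1.0, 1.0, -0.0, 0.0], [1.0, -4.0, -0.0, -7.0], [2.0, -3.0, 0.0, -6.0], [2.0, 2.0, 4.0, -21.0], [0.0, 6.0, -1.0, 5.0], [-2.0, -3.0, -3.0, -18.0], [1.0, 2.0, -3.0, 1.0], [1.0, 0.0, -2.0, 2.0], [-0.0, 2.0, 1.0, 4.0], [1.0, 1.0, -2.0, -0.0]]
1 [0.44059384 0.10361922] 146.00451858449333 13.695134094012943
[[-1.0, 1.0, -0.0, 0.0], [1.0, -4.0, -0.0, -7.0], [2.0, -3.0, 0.0, -6.0], [2.0, 2.0, 4.0, -21.0], [0.0, 6.0, -1.0, 5.0], [-2.0, -3.0, -3.0, -18.0], [1.0, 2.0, -3.0, 1.0], [1.0, 0.0, -2.0, 2.0], [-0.0, 2.0, 1.0, 4.0], [1.0, 1.0, -2.0, -0.0]]
1 [0.44059384 0.10361922] 146.0045221390265 13.695134094020698
[[-1.0, 1.0, -0.0, 0.0], [1.0, -4.0, -0.0, -7.0], [2.0, -3.0, 0.0, -6.0], [2.0, 2.0, 4.0, -21.0], [0.0, 6.0, -1.0, 5.0], [-2.0, -3.0, -3.0, -18.0], [1.0, 2.0, -3.0, 1.0], [1.0, 0.0, -2.0, 2.0], [-0.0, 2.0, 1.0, 4.0], [1.0, 1.0, -2.0, -0.0]]
-1 [0.52740919 0.06637667] -12.275065077747499 832.1624235005324
-1 [0.43070784 0.08063401] 168.5448220280588 280.9179804494993
-1 [0.43070788 0.08063456] 168.54423387834868 280.91798041849484
pin [ 0.58   -0.0585  0.0461]
pintop [ 0.5773 -0.062   0.0799]
roll [0.4548 0.0884 0.0536]
hole [0.4892 0.0716 0.0338]
small [ 0.4996 -0.021   0.0058]
cap [0.6042 0.0272 0.0053]
tabtop [0.3942 0.1786 0.169 ]
collar@z [ 0.57234697 -0.06820102  0.0485    ] [ 0.57292015 -0.06872478  0.0485    ]
top 0.08199999999999999 [ 0.57592931 -0.06334872  0.082     ] [ 0.574584  -0.0654181  0.082    ]
top 0.08700000000000001 [ 0.57209756 -0.06675351  0.087     ] [ 0.57043408 -0.0705896   0.087     ]
tin [0.33271288 0.38481232 0.034     ] knob [0.27881889 0.3356087  0.046     ] [0.32577679 0.36084225 0.        ]
```

Emit:
step_arm:
  rows:
    - {"angular":[0,0,0.04],"slide":[0,0,0],"jaw":1}
    - {"angular":[0,0,0],"slide":[-0.068,-0.052,0],"jaw":1}
    - {"angular":[0,0,0],"slide":[-0.068,-0.052,0],"jaw":1}
    - {"angular":[0,0,0],"slide":[-0.068,-0.052,0],"jaw":1}
    - {"angular":[0,0,0],"slide":[-0.068,-0.052,0],"jaw":1}
    - {"angular":[0,0,0],"slide":[-0.068,-0.052,0],"jaw":1}
    - {"angular":[0,0,0],"slide":[-0.068,-0.052,0],"jaw":1}
    - {"angular":[0,0,0],"slide":[-0.068,-0.052,0],"jaw":1}
    - {"angular":[0,0,0],"slide":[-0.068,-0.052,0],"jaw":1}
    - {"angular":[0,0,0],"slide":[-0.068,-0.052,0],"jaw":1}

```text
time_s: 1.35
tool_pos: [0.4161, 0.2135, 0.2223]
tool_rot: [-180.0, -0.0, 146.0]
force: [0.6, -0.6, -1.0]
grip_width: 0.0874
grasp_force: 0.0
```

Emit:
step_arm:
  rows:
    - {"angular":[0,0,0],"slide":[-0.068,-0.052,0],"jaw":1}
    - {"angular":[0,0,0],"slide":[-0.068,-0.052,0],"jaw":1}
    - {"angular":[0,0,0],"slide":[-0.068,-0.052,0],"jaw":1}
    - {"angular":[0,0,0],"slide":[0,0,0],"jaw":1}

```text
time_s: 1.85
tool_pos: [0.4575, 0.0896, 0.2224]
tool_rot: [-180.0, 0.0, 145.6]
force: [-1.0, -0.8, 0.3]
grip_width: 0.0871
grasp_force: 0.0
```

```bash
python3 - <<'E'
from h import *
o=env.get_obs();print(o['time_s'],o['tool_pos'],o['tool_rot'],o['qpos'],o['force'])
c=env.camera_info('wrist');print({k:np.round(v,4).tolist() for k,v in c.items()}, -np.array(c['R']).T@np.array(c['t']))
snap('wrist','w1.png',k=1.25)
E
```

```text
1.85 [0.45752056 0.08963038 0.22242433] [-1.79965892e+02  1.99669498e-02  1.45614748e+02] [-35.62532818  -5.0038307   20.16832205 108.69968419   1.81429055
  76.0187293   39.64815148] [-0.95498393 -0.83295867  0.34982919]
{'fx': 294.3621, 'fy': 294.3621, 'cx': 321.2495, 'cy': 200.1625, 'k1': -0.0361, 'R': [[0.5647, 0.8253, -0.0005], [0.7978, -0.5457, 0.2563], [0.2113, -0.1451, -0.9666]], 't': [-0.3322, -0.3471, 0.3061]} [0.39983171 0.12912981 0.38466109]
```

View pics/w1.png

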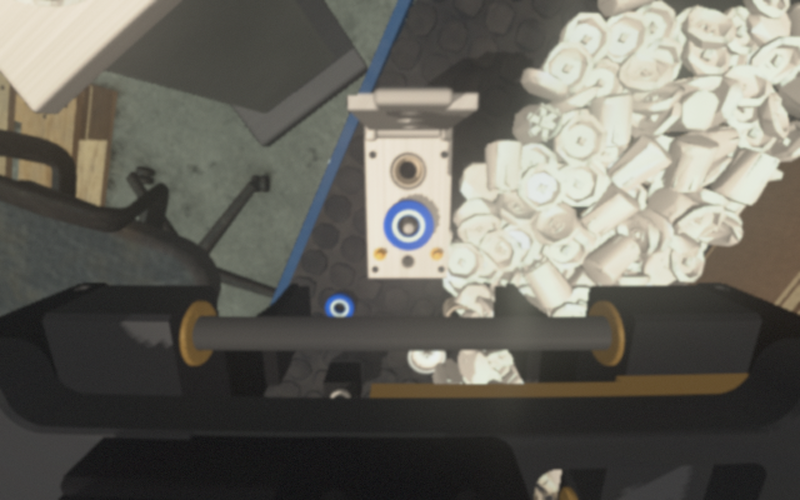

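Wrist view: the roll is at (408,226), the pin hole at (408,261), the bush at (408,170), the plungers at (380,254)/(438,254), and the leaning lid's tab edge at (412,92).

```bash
python3 - <<'E'
from h import *
c=env.camera_info('wrist')
q=lambda u,v,z:np.round(onz(c,u/1.25,v/1.25,z),4)
print('roll',q(408,226,.048),'hole',q(408,261,.034),'bush',q(408,170,.032),'pl',q(380,254,.043),q(438,254,.043))
J=np.array([.4406,.1036]);a=np.radians(146);R=Ro.from_euler('z',a).as_matrix()
W=lambda X:R@np.array(X)+[*J,0]
print('post',W([-.02,0,0]),'hole',W([-.058,0,0]))
for th in np.arange(1.45,1.95,.1):
    # tab end outer/inner corners, plate thickness 8 (lower face at hinge height+1?)
    r=[]
    for L in(.156,.136):
      for n in(0,.009):
        r.append(proj(c,W([.065-L*np.cos(th)+n*np.sin(th),0,.034+L*np.sin(th)+n*np.cos(th)]))*1.25)
    print(round(th,2),np.round(r).tolist())
E
```

```text
roll [0.4568 0.0994 0.048 ] hole [0.4885 0.0783 0.034 ] bush [0.4152 0.1277 0.032 ] pl [0.4653 0.0613 0.043 ] [0.4967 0.1075 0.043 ]
post [0.45718075 0.09241614 0.        ] hole [0.48868418 0.07116681 0.        ]
1.45 [[402.0, 160.0], [402.0, 143.0], [402.0, 155.0], [402.0, 139.0]]
1.55 [[402.0, 129.0], [402.0, 110.0], [402.0, 131.0], [402.0, 113.0]]
1.65 [[402.0, 96.0], [402.0, 77.0], [402.0, 105.0], [402.0, 88.0]]
1.75 [[402.0, 64.0], [402.0, 45.0], [402.0, 79.0], [402.0, 62.0]]
1.85 [[402.0, 32.0], [402.0, 15.0], [402.0, 54.0], [402.0, 39.0]]
```

```bash
python3 - <<'E'
from h import *
def blue(f,rough):
    im=cv2.imread(f); hsv=cv2.cvtColor(im,cv2.COLOR_BGR2HSV); m=cv2.inRange(hsv,(105,150,80),(125,255,255))
    n,l,s,ce=cv2.connectedComponentsWithStats(m); 
    return [(s[i].tolist(),ce[i].round(1).tolist()) for i in range(1,n) if 40<s[i,4]<2000]
o=env.get_obs();print(o['time_s'],o['tool_pos'],o['tool_rot'],np.abs(o['joint_velocities']).max())
c=env.camera_info('wrist');print(-np.array(c['R']).T@np.array(c['t']))
snap('wrist','w2.png');c2=env.camera_info('wrist')
for b in blue('pics/raw_w2.png',0):
    s,_=b;u,v=s[0]+s[2]/2-.5,s[1]+s[3]/2-.5
    print('w2',s,onz(c,u,v,.045),onz(c2,u,v,.045),onz(c,u,v,.007))
print(blue('pics/raw_w1.png',0))
for n in('scene','side'):
    cc=env.camera_info(n)
    for s,_ in blue(f'pics/raw_{n}1.png',0):
        u,v=s[0]+s[2]/2-.5,s[1]+s[3]/2-.5
        print(n,s,onz(cc,u,v,.041),onz(cc,u,v,.007))
E
```

```text
1.9 [0.45690436 0.09211069 0.2223322 ] [ 1.79999570e+02 -3.50514120e-02  1.45804231e+02] 2.7297139650525604
[0.39915326 0.13126243 0.38464226]
w2 [307, 164, 24, 33, 164] [0.45133854 0.0919591  0.045     ] [0.45095728 0.09344774 0.045     ] [0.45717715 0.08756175 0.007     ]
w2 [259, 237, 22, 16, 110] [ 0.4843989  -0.00450927  0.045     ] [ 0.48426856 -0.00290908  0.045     ] [ 0.49393639 -0.01969973  0.007     ]
[([309, 162, 21, 30, 116], [314.6, 173.6]), ([260, 235, 23, 18, 122], [271.3, 242.6])]
scene [200, 180, 11, 7, 48] [0.24090833 0.36469043 0.041     ] [0.24522016 0.41158557 0.007     ]
scene [321, 219, 20, 14, 78] [0.45743105 0.09766206 0.041     ] [0.47459102 0.12871213 0.007     ]
scene [366, 263, 15, 13, 64] [ 0.4774585  -0.04592122  0.041     ] [ 0.49580686 -0.02339116  0.007     ]
scene [624, 384, 16, 16, 98] [ 0.71411433 -0.42971658  0.041     ] [ 0.7465055  -0.42996036  0.007     ]
side [109, 130, 16, 10, 55] [-0.00468473  0.7549035   0.041     ] [-0.01909585  0.84414286  0.007     ]
side [103, 132, 13, 11, 45] [-0.02600139  0.74222845  0.041     ] [-0.04189424  0.83058676  0.007     ]
side [205, 178, 12, 7, 61] [0.24147156 0.35057265 0.041     ] [0.24417084 0.41170684 0.007     ]
side [317, 213, 21, 15, 128] [0.45635105 0.09426358 0.041     ] [0.47398667 0.13758165 0.007     ]
side [219, 215, 30, 18, 41] [0.26458094 0.15080717 0.041     ] [0.26888656 0.19805561 0.007     ]
side [359, 256, 17, 14, 114] [ 0.47712742 -0.05689099  0.041     ] [ 0.4962072  -0.02407971  0.007     ]
side [320, 274, 75, 44, 105] [ 0.4245832 -0.1250338  0.041    ] [ 0.44001062 -0.09695915  0.007     ]
side [610, 290, 30, 102, 1554] [ 0.76813382 -0.35360473  0.041     ] [ 0.80744155 -0.34141811  0.007     ]
side [430, 338, 37, 22, 54] [ 0.5060051  -0.26675044  0.041     ] [ 0.52709219 -0.24852656  0.007     ]
```

Emit:
step_arm:
  rows:
    - {"angular":[0,0,0],"slide":[0,0,0],"jaw":1}
    - {"angular":[0,0,0],"slide":[0,0,0],"jaw":1}

```text
time_s: 2.2
tool_pos: [0.4566, 0.0945, 0.2225]
tool_rot: [-180.0, -0.0, 146.1]
force: [-1.0, 0.1, 0.0]
grip_width: 0.0872
grasp_force: 0.0
```

```bash
cat >> h.py <<'E'
def track(f1,f2,pts,w=14,s=20):
    a=cv2.imread('pics/raw_'+f1);b=cv2.imread('pics/raw_'+f2);out=[]
    for u,v in pts:
        u0,v0=int(round(u)),int(round(v)); T=a[v0-w:v0+w+1,u0-w:u0+w+1]
        S=b[max(0,v0-w-s):v0+w+s+1,max(0,u0-w-s):u0+w+s+1]
        r=cv2.matchTemplate(S,T,cv2.TM_CCOEFF_NORMED);_,q,_,m=cv2.minMaxLoc(r)
        out.append((u+m[0]+max(0,u0-w-s)+w-u0,v+m[1]+max(0,v0-w-s)+w-v0,round(q,3)))
    return out
E
python3 - <<'E'
from h import *
o=env.get_obs();print(o['time_s'],o['tool_pos'],o['tool_rot'],np.abs(o['joint_velocities']).max())
c=env.camera_info('wrist');snap('wrist','w3.png');
names=['roll','hole','bush','plL','plR','crnL','crnR','hingeL','tab']
zs=[.048,.034,.032,.043,.043,.034,.034,.034,.18]
p=[(408,226),(408,261),(408,170),(380,254),(438,254),(368,277),(446,277),(368,135),(412,92)]
for n,z,(u,v,q) in zip(names,zs,track('w1.png','w3.png',[(a/1.25,b/1.25) for a,b in p])): print(n,round(u*1.25,1),round(v*1.25,1),q,onz(c,u,v,z).round(4))
E
```

```text
2.2 [0.45655587 0.09447088 0.22247412] [-1.79993595e+02 -5.73711242e-03  1.46125903e+02] 0.22375922513579
roll 404.2 231.0 0.963 [0.4585 0.0961 0.048 ]
hole 403.0 264.8 0.98 [0.4888 0.0744 0.034 ]
bush 404.2 175.0 0.993 [0.4166 0.1243 0.032 ]
plL 375.0 257.8 0.988 [0.4655 0.0574 0.043 ]
plR 434.2 257.8 0.98 [0.4975 0.105  0.043 ]
crnL 364.2 280.8 0.996 [0.4811 0.0326 0.034 ]
crnR 442.2 280.8 0.993 [0.5249 0.0979 0.034 ]
hingeL 364.2 140.0 0.997 [0.3697 0.1114 0.034 ]
tab 407.0 100.8 0.997 [0.378  0.1505 0.18  ]
```

Emit:
step_arm:
  rows:
    - {"angular":[0,0,0],"slide":[0,0,0.05],"jaw":1}
    - {"angular":[0,0,0],"slide":[0,0,0.05],"jaw":1}
    - {"angular":[0,0,0],"slide":[0,0,0.05],"jaw":1}
    - {"angular":[0,0,0],"slide":[0,0,0.05],"jaw":1}
    - {"angular":[0,0,0],"slide":[0,0,0.05],"jaw":1}
    - {"angular":[0,0,0],"slide":[0,0,0.05],"jaw":1}
    - {"angular":[0,0,0],"slide":[0,0,0.04],"jaw":1}
    - {"angular":[0,0,0],"slide":[0,0,0.028],"jaw":1}
    - {"angular":[0,0,0],"slide":[0,0,0],"jaw":1}

```text
time_s: 3.38
tool_pos: [0.4561, 0.0934, 0.0378]
tool_rot: [-179.9, -0.1, 146.0]
force: [-1.7, 0.2, -0.3]
grip_width: 0.0869
grasp_force: 0.0
```

Emit:
step_arm:
  rows:
    - {"angular":[0,0,0],"slide":[0,0,0],"jaw":0.4}
    - {"angular":[0,0,0],"slide":[0,0,0],"jaw":0.4}
    - {"angular":[0,0,0],"slide":[0,0,0],"jaw":0.4}
    - {"angular":[0,0,0],"slide":[0,0,0],"jaw":0.4}
    - {"angular":[0,0,0],"slide":[0,0,0],"jaw":0.4}
    - {"angular":[0,0,0],"slide":[0,0,0],"jaw":0.4}
  newtons: 15

```text
time_s: 4.12
tool_pos: [0.457, 0.0934, 0.0387]
tool_rot: [180.0, 0.0, 146.0]
force: [-0.3, 0.2, 0.4]
grip_width: 0.0451
grasp_force: 15.0
```

Emit:
step_arm:
  rows:
    - {"angular":[0,0,0],"slide":[0,0,-0.02],"jaw":0.4}
    - {"angular":[0,0,0],"slide":[0,0,-0.04],"jaw":0.4}
    - {"angular":[0,0,0],"slide":[0,0,-0.06],"jaw":0.4}
    - {"angular":[0,0,0],"slide":[0,0,-0.08],"jaw":0.4}
    - {"angular":[0,0,0],"slide":[0,0,-0.08],"jaw":0.4}
    - {"angular":[0,0,0],"slide":[0,0,-0.08],"jaw":0.4}
    - {"angular":[0,0,0],"slide":[0,0,0],"jaw":0.4}

```text
time_s: 5.0
tool_pos: [0.459, 0.0938, 0.2225]
tool_rot: [179.6, 0.2, 146.0]
force: [0.2, 0.4, -0.5]
grip_width: 0.0449
grasp_force: 15.0
```

```bash
python3 - <<'E'
from h import *
o=env.get_obs();print(o['time_s'],o['tool_pos'],o['tool_rot'],o['grip_width'],o['grasp_force'])
snap('scene','s2.png',(250,120,450,270),3)
a=cv2.imread('pics/s2.png');snap('wrist','w4.png',(150,50,510,390),1);b=cv2.imread('pics/w4.png')
b=cv2.resize(b,(400,378)); 
cv2.imwrite('pics/both1.png',np.hstack([cv2.resize(a,(400,300)),b[:300]]))
E
```

```text
5.0 [0.45897934 0.09378488 0.22247558] [179.6482574    0.22933455 145.98188844] 0.044850389841153034 14.977444185278728
```

View pics/both1.png

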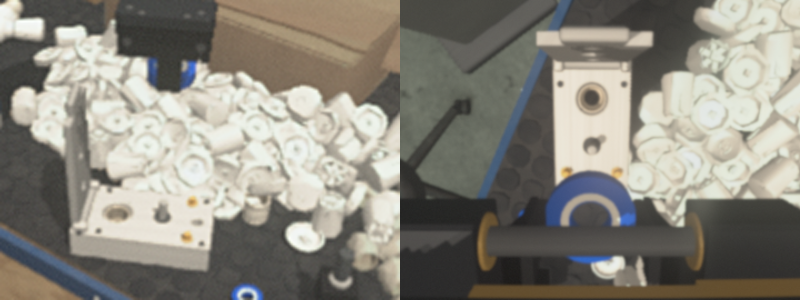

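The roll is held between the fingers, and the post stands bare at (162,210) in the left half. Next I check the drop-off area.

```bash
python3 - <<'E'
from h import *
c=env.camera_info('scene')
q=lambda u,v,z=0:onz(c,u/1.25,v/1.25,z)[:2].round(3)
print('piece',q(328,226),q(335,212,.03),'pen tip',q(266,232),'edge',q(110,180),q(300,288),q(400,345),'knobbase',q(279,250),'tinbase front',q(303,234))
X=[.3456,.268,0];print(proj(c,X)*1.25)
p=np.array([.3456,.268]);e1,e2=q(110,180),q(400,345);d=(e2-e1)/np.linalg.norm(e2-e1);print(d,np.cross(d,p-e1))
dl=p-np.array([.459,.0938]);a=np.radians(146);print(dl@[np.cos(a),np.sin(a)]/.5,dl@[np.sin(a),-np.cos(a)]/.5)
E
```

```text
piece [0.39  0.366] [0.409 0.368] pen tip [0.263 0.401] edge [-0.05   0.781] [0.28  0.207] [0.391 0.011] knobbase [0.273 0.331] tinbase front [0.333 0.361]
[323.06732106 258.77553615]
[ 0.49698825 -0.86775727] 0.08832980116782857
0.3828485290246917 0.16201173977101113<stdin>:6: DeprecationWarning: Arrays of 2-dimensional vectors are deprecated. Use arrays of 3-dimensional vectors instead. (deprecated in NumPy 2.0)
```

Emit:
step_arm:
  rows:
    - {"angular":[0,0,0],"slide":[0,0,-0.05],"jaw":0.4}
    - {"angular":[0,0,0],"slide":[0.064,0.027,0],"jaw":0.4}
    - {"angular":[0,0,0],"slide":[0.064,0.027,0],"jaw":0.4}
    - {"angular":[0,0,0],"slide":[0.064,0.027,0],"jaw":0.4}
    - {"angular":[0,0,0],"slide":[0.064,0.027,0],"jaw":0.4}
    - {"angular":[0,0,0],"slide":[0.064,0.027,0],"jaw":0.4}
    - {"angular":[0,0,0],"slide":[0.064,0.027,0],"jaw":0.4}
    - {"angular":[0,0,0],"slide":[0,0,0.06],"jaw":0.4}
    - {"angular":[0,0,0],"slide":[0,0,0.06],"jaw":0.4}
    - {"angular":[0,0,0],"slide":[0,0,0.06],"jaw":0.4}

```text
time_s: 6.35
tool_pos: [0.342, 0.267, 0.1511]
tool_rot: [-179.8, -0.0, 146.0]
force: [-0.0, -0.2, -1.0]
grip_width: 0.0449
grasp_force: 15.0
```

Emit:
step_arm:
  rows:
    - {"angular":[0,0,0],"slide":[0,0,0.06],"jaw":0.4}
    - {"angular":[0,0,0],"slide":[0,0,0.06],"jaw":0.4}
    - {"angular":[0,0,0],"slide":[0,0,0.06],"jaw":0.4}
    - {"angular":[0,0,0],"slide":[0,0,0.05],"jaw":0.4}
    - {"angular":[0,0,0],"slide":[0,0,0.03],"jaw":0.4}
    - {"angular":[0,0,0],"slide":[0,0,0],"jaw":0.4}
    - {"angular":[0,0,0],"slide":[0,0,0],"jaw":0.4}

```text
time_s: 7.22
tool_pos: [0.3434, 0.2682, 0.0241]
tool_rot: [179.9, 0.0, 146.0]
force: [-0.3, -0.1, -1.0]
grip_width: 0.0451
grasp_force: 15.0
```

Emit:
step_arm:
  rows:
    - {"angular":[0,0,0],"slide":[0,0,0.018],"jaw":0.4}
    - {"angular":[0,0,0],"slide":[0,0,0.012],"jaw":0.4}
    - {"angular":[0,0,0],"slide":[0,0,0.007],"jaw":0.4}
    - {"angular":[0,0,0],"slide":[0,0,0],"jaw":0.4}
    - {"angular":[0,0,0],"slide":[0,0,0],"jaw":0.4}

```text
time_s: 7.85
tool_pos: [0.3431, 0.2679, 0.0051]
tool_rot: [180.0, 0.0, 146.0]
force: [-0.3, 0.1, -0.0]
grip_width: 0.0452
grasp_force: 15.0
```

Emit:
step_arm:
  rows:
    - {"angular":[0,0,0],"slide":[0,0,0],"jaw":0.8}
    - {"angular":[0,0,0],"slide":[0,0,0],"jaw":0.8}
    - {"angular":[0,0,0],"slide":[0,0,0],"jaw":0.8}
    - {"angular":[0,0,0],"slide":[0,0,0],"jaw":0.8}
    - {"angular":[0,0,0],"slide":[0,0,-0.03],"jaw":0.8}
    - {"angular":[0,0,0],"slide":[0,0,-0.06],"jaw":0.8}
    - {"angular":[0,0,0],"slide":[0,0,-0.06],"jaw":0.8}

```text
time_s: 8.72
tool_pos: [0.3431, 0.2679, 0.0818]
tool_rot: [180.0, 0.0, 146.0]
force: [0.6, -0.1, -0.5]
grip_width: 0.0695
grasp_force: 0.0
```

Emit:
step_arm:
  rows:
    - {"angular":[0,0,0],"slide":[0,0,-0.08],"jaw":0.8}
    - {"angular":[0,0,0],"slide":[0,0,-0.09],"jaw":0}
    - {"angular":[0,0,0],"slide":[0,0,-0.09],"jaw":0}
    - {"angular":[0,0,0],"slide":[0,0,-0.08],"jaw":0}
    - {"angular":[0.036,0.021,0],"slide":[0,0,0],"jaw":0}
    - {"angular":[0.036,0.021,0],"slide":[0,0,0],"jaw":0}
    - {"angular":[0.036,0.021,0],"slide":[0,0,0],"jaw":0}
    - {"angular":[0.036,0.021,0],"slide":[0,0,0],"jaw":0}
    - {"angular":[0,0,0],"slide":[0,0,0],"jaw":0}
    - {"angular":[0,0,0],"slide":[0,0,0],"jaw":0}

```text
time_s: 9.98
tool_pos: [0.3429, 0.2679, 0.2509]
tool_rot: [-153.6, -14.5, 142.6]
force: [-0.8, -0.3, 0.2]
grip_width: 0.0006
grasp_force: 0.0
```

```bash
cat >> h.py <<'E'
J=np.array([.4406,.105]);JR=Ro.from_euler('z',146,degrees=True).as_matrix()
def jw(x,y,z): return JR@np.array([x,y,z])/1000+[*J,0]
def st():
    o=env.get_obs();R=Ro.from_euler('xyz',o['tool_rot'],degrees=True).as_matrix()
    p=o['tool_pos'];j=JR.T@(p-[*J,0])*1000
    print('t',round(o['time_s'],2),'p',p.round(4),'rot',o['tool_rot'].round(1),'jig mm',j.round(1),'q',o['qpos'].round(1).tolist(),'F',o['force'].round(1),'w',round(o['grip_width'],4)); return p,R
def to(W,p=None):
    q,R=st(); p=q if p is None else p
    d=R.T@(np.array(W)-p)/.5; print('slide',d.round(4),'rows>=',np.linalg.norm(d)/.125)
E
python3 - <<'E'
from h import *
to(jw(110,-5,250)); to(jw(110,-5,172),jw(110,-5,250))
snap('scene','s3.png',(220,90,420,240),4)
E
```

```text
t 9.97 p [0.3429 0.2679 0.2509] rot [-153.6  -14.5  142.6] jig mm [172.1 -80.4 250.9] q [-44.3, 14.7, 8.9, 90.4, -7.1, 104.6, 21.0] F [-0.8 -0.3  0.2] w 0.0006
slide [-0.1291 -0.1423  0.0352] rows>= 1.5622869333828595
t 9.97 p [0.3429 0.2679 0.2509] rot [-153.6  -14.5  142.6] jig mm [172.1 -80.4 250.9] q [-44.3, 14.7, 8.9, 90.4, -7.1, 104.6, 21.0] F [-0.8 -0.3  0.2] w 0.0006
slide [-0.0392  0.0671  0.1353] rows>= 1.2480000000000002
```

View pics/s3.png

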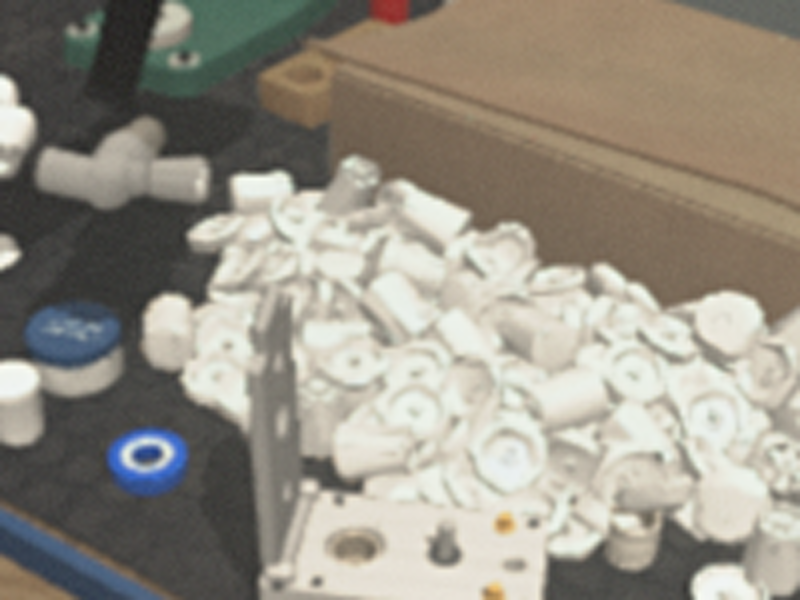

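The roll lies flat on the bench at (148,460), and the lid stands nearly upright at (275,430).

Emit:
step_arm:
  rows:
    - {"angular":[0,0,0],"slide":[-0.032,-0.036,0.009],"jaw":0}
    - {"angular":[0,0,0],"slide":[-0.032,-0.036,0.009],"jaw":0}
    - {"angular":[0,0,0],"slide":[-0.032,-0.036,0.009],"jaw":0}
    - {"angular":[0,0,0],"slide":[-0.032,-0.035,0.009],"jaw":0}
    - {"angular":[0,0,0],"slide":[0,0,0],"jaw":0}
    - {"angular":[0,0,0],"slide":[0,0,0],"jaw":0}

```text
time_s: 10.78
tool_pos: [0.3514, 0.1711, 0.2492]
tool_rot: [-153.5, -14.6, 142.6]
force: [-0.1, 0.5, -0.2]
grip_width: 0.0006
grasp_force: 0.0
```

```bash
python3 - <<'E'
from h import *
to(jw(110,-5,172)); p=jw(110,-5,172)
for t in [(75,172),(50,165),(20,150),(-10,128)]:
    to(jw(t[0],-5,t[1]),p);p=jw(t[0],-5,t[1])
E
```

```text
t 10.78 p [0.3514 0.1711 0.2492] rot [-153.5  -14.6  142.6] jig mm [110.9  -4.9 249.2] q [-39.3, 9.9, 12.1, 96.4, -2.7, 103.9, 29.3] F [-0.1  0.5 -0.2] w 0.0006
slide [-0.0407  0.0666  0.1333] rows>= 1.2356767641542363
t 10.78 p [0.3514 0.1711 0.2492] rot [-153.5  -14.6  142.6] jig mm [110.9  -4.9 249.2] q [-39.3, 9.9, 12.1, 96.4, -2.7, 103.9, 29.3] F [-0.1  0.5 -0.2] w 0.0006
slide [-0.0676 -0.0041 -0.0177] rows>= 0.5600000000000004
t 10.78 p [0.3514 0.1711 0.2492] rot [-153.5  -14.6  142.6] jig mm [110.9  -4.9 249.2] q [-39.3, 9.9, 12.1, 96.4, -2.7, 103.9, 29.3] F [-0.1  0.5 -0.2] w 0.0006
slide [-0.0518  0.0031 -0.0005] rows>= 0.4153841595439087
t 10.78 p [0.3514 0.1711 0.2492] rot [-153.5  -14.6  142.6] jig mm [110.9  -4.9 249.2] q [-39.3, 9.9, 12.1, 96.4, -2.7, 103.9, 29.3] F [-0.1  0.5 -0.2] w 0.0006
slide [-0.0655  0.0094  0.0108] rows>= 0.5366563145999502
t 10.78 p [0.3514 0.1711 0.2492] rot [-153.5  -14.6  142.6] jig mm [110.9  -4.9 249.2] q [-39.3, 9.9, 12.1, 96.4, -2.7, 103.9, 29.3] F [-0.1  0.5 -0.2] w 0.0006
slide [-0.0691  0.0154  0.023 ] rows>= 0.5952344076076246
```

Emit:
step_arm:
  rows:
    - {"angular":[0,0,0],"slide":[-0.01,0.017,0.033],"jaw":0}
    - {"angular":[0,0,0],"slide":[-0.01,0.017,0.033],"jaw":0}
    - {"angular":[0,0,0],"slide":[-0.01,0.017,0.033],"jaw":0}
    - {"angular":[0,0,0],"slide":[-0.01,0.016,0.034],"jaw":0}
    - {"angular":[0,0,0],"slide":[0,0,0],"jaw":0}
    - {"angular":[0,0,0],"slide":[-0.022,-0.0014,-0.006],"jaw":0}
    - {"angular":[0,0,0],"slide":[-0.022,-0.0014,-0.006],"jaw":0}
    - {"angular":[0,0,0],"slide":[-0.022,-0.0014,-0.006],"jaw":0}

```text
time_s: 11.78
tool_pos: [0.3815, 0.151, 0.173]
tool_rot: [-153.5, -14.6, 142.5]
force: [-0.7, 0.6, 0.5]
grip_width: 0.0004
grasp_force: 0.7
```

Emit:
step_arm:
  rows:
    - {"angular":[0,0,0],"slide":[-0.026,0.0015,0],"jaw":0}
    - {"angular":[0,0,0],"slide":[-0.026,0.0015,0],"jaw":0}
    - {"angular":[0,0,0],"slide":[0,0,0],"jaw":0}

```text
time_s: 12.15
tool_pos: [0.4022, 0.1361, 0.1648]
tool_rot: [-153.4, -14.5, 142.4]
force: [-0.1, 0.4, -0.7]
grip_width: 0.0008
grasp_force: 0.0
```

```bash
python3 - <<'E'
from h import *
p,R=st()
c=env.camera_info('scene')
snap('scene','s4.png',(240,110,400,230),4)
a=cv2.imread('pics/s4.png'); 
snap('side','d4.png',(240,110,400,230),4);b=cv2.imread('pics/d4.png')
cv2.imwrite('pics/both2.png',np.hstack([a,b])[:, :][:, :1280:1] if 0 else cv2.resize(np.hstack([a,b]),(800,300)))
E
```

```text
t 12.15 p [0.4022 0.1361 0.1648] rot [-153.4  -14.5  142.4] jig mm [ 49.3  -4.3 164.8] q [-35.3, 17.6, 14.3, 97.4, -1.7, 95.4, 35.7] F [-0.1  0.4 -0.7] w 0.0008
```

View pics/both2.png

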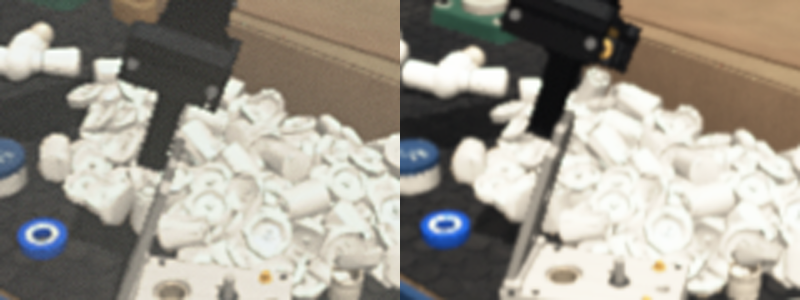

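The lid follows the closed fingers: it now leans forward past vertical in both views, with the fingertips behind the tab at (150,160) left and (540,130) right.

```bash
python3 - <<'E' | grep slide
from h import *
p,_=st()
for x,z in [(20,166),(-1,157),(-25,141),(-53,110),(-66,86),(-73,64),(-75,54)]:
    w=jw(x,-4,z);to(w,p);p=w
E
```

```text
slide [-0.0583 -0.0054 -0.0164] rows>= 0.4865129551584241
slide [-0.0451  0.0053  0.005 ] rows>= 0.36555710908146755
slide [-0.0544  0.0111  0.0156] rows>= 0.461510563259391
slide [-0.0697  0.0236  0.0396] rows>= 0.6683711543745733
slide [-0.0372  0.0192  0.035 ] rows>= 0.43671501004659774
slide [-0.0246  0.0182  0.0346] rows>= 0.3693886841796859
slide [-0.0089  0.0084  0.0163] rows>= 0.16316862443496938
```

Emit:
step_arm:
  rows:
    - {"angular":[0,0,0],"slide":[-0.029,-0.003,-0.008],"jaw":0}
    - {"angular":[0,0,0],"slide":[-0.029,-0.002,-0.008],"jaw":0}
    - {"angular":[0,0,0],"slide":[-0.022,0.003,0.002],"jaw":0}
    - {"angular":[0,0,0],"slide":[-0.023,0.003,0.003],"jaw":0}
    - {"angular":[0,0,0],"slide":[-0.027,0.005,0.008],"jaw":0}
    - {"angular":[0,0,0],"slide":[-0.027,0.006,0.008],"jaw":0}
    - {"angular":[0,0,0],"slide":[0,0,0],"jaw":0}

```text
time_s: 13.12
tool_pos: [0.4637, 0.0941, 0.1399]
tool_rot: [-153.4, -14.6, 142.4]
force: [-0.3, 0.5, -0.1]
grip_width: 0.0002
grasp_force: 0.0
```

Emit:
step_arm:
  rows:
    - {"angular":[0,0,0],"slide":[-0.023,0.008,0.013],"jaw":0}
    - {"angular":[0,0,0],"slide":[-0.023,0.008,0.013],"jaw":0}
    - {"angular":[0,0,0],"slide":[-0.023,0.008,0.013],"jaw":0}
    - {"angular":[0,0,0],"slide":[-0.019,0.01,0.018],"jaw":0}
    - {"angular":[0,0,0],"slide":[-0.019,0.01,0.018],"jaw":0}
    - {"angular":[0,0,0],"slide":[0,0,0],"jaw":0}

```text
time_s: 13.88
tool_pos: [0.4972, 0.0719, 0.0841]
tool_rot: [-153.4, -14.6, 142.5]
force: [-0.5, 0.6, 0.4]
grip_width: 0.0004
grasp_force: 0.0
```

```bash
python3 - <<'E'
from h import *
to(jw(-73,-4,64));to(jw(-75,-4,54),jw(-73,-4,64))
E
```

```text
t 13.88 p [0.4972 0.0719 0.0841] rot [-153.4  -14.6  142.5] jig mm [-65.4  -4.2  84.1] q [-27.8, 30.7, 16.8, 90.0, -1.1, 89.8, 45.3] F [-0.5  0.6  0.4] w 0.0004
slide [-0.0249  0.0161  0.0311] rows>= 0.3437655954399446
t 13.88 p [0.4972 0.0719 0.0841] rot [-153.4  -14.6  142.5] jig mm [-65.4  -4.2  84.1] q [-27.8, 30.7, 16.8, 90.0, -1.1, 89.8, 45.3] F [-0.5  0.6  0.4] w 0.0004
slide [-0.0089  0.0084  0.0163] rows>= 0.1631686244349694
```

Emit:
step_arm:
  rows:
    - {"angular":[0,0,0],"slide":[-0.013,0.008,0.016],"jaw":0}
    - {"angular":[0,0,0],"slide":[-0.012,0.008,0.015],"jaw":0}
    - {"angular":[0,0,0],"slide":[-0.005,0.004,0.008],"jaw":0}
    - {"angular":[0,0,0],"slide":[-0.005,0.005,0.008],"jaw":0}
    - {"angular":[0,0,0],"slide":[0,0,0],"jaw":0}
    - {"angular":[0,0,0],"slide":[0,0,0],"jaw":0}

```text
time_s: 14.62
tool_pos: [0.5063, 0.067, 0.0552]
tool_rot: [-153.5, -14.6, 142.6]
force: [0.3, 0.0, 1.1]
grip_width: 0.0009
grasp_force: 0.3
```

```bash
python3 - <<'E'
from h import *
to(jw(-75,-4,50))
snap('scene','s5.png',(260,140,460,290),4);snap('side','d5.png')
E
```

```text
t 14.62 p [0.5063 0.067  0.0552] rot [-153.5  -14.6  142.6] jig mm [-75.7  -5.2  55.2] q [-27.0, 33.2, 16.7, 89.8, -1.5, 87.2, 46.0] F [0.3 0.  1.1] w 0.0009
slide [-0.0014  0.0024  0.0105] rows>= 0.08669220478159737
```

View pics/s5.png

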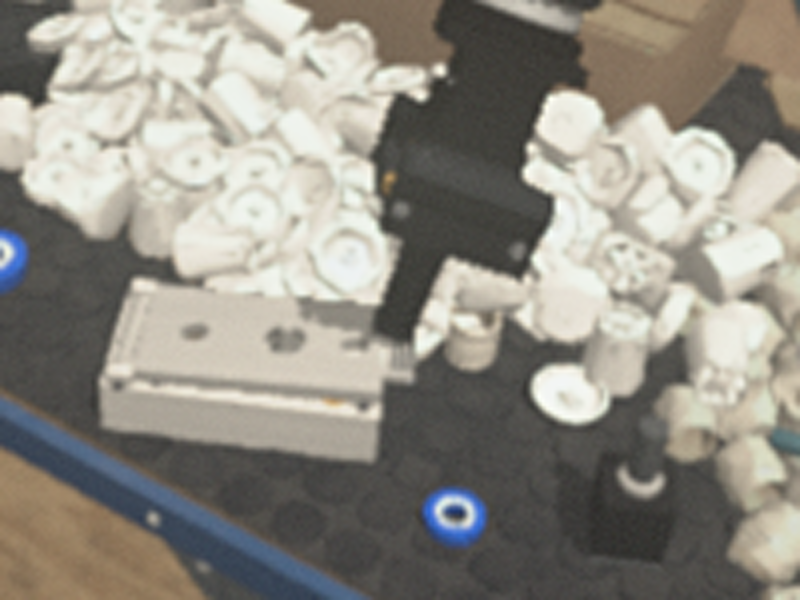

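The lid lies closed, standing on its plungers with a gap at its front edge near (330,400). I'll press it briefly, then rise and level the tool.

Emit:
step_arm:
  rows:
    - {"angular":[0,0,0],"slide":[-0.0015,0.0025,0.005],"jaw":0}
    - {"angular":[0,0,0],"slide":[-0.0015,0.0025,0.005],"jaw":0}
    - {"angular":[0,0,0],"slide":[0,0,0],"jaw":0}

```text
time_s: 15.1
tool_pos: [0.5065, 0.0668, 0.0497]
tool_rot: [-153.5, -14.5, 142.6]
force: [-0.1, 0.2, 4.4]
grip_width: 0.0001
grasp_force: 2.1
```

Emit:
step_arm:
  rows:
    - {"angular":[0,0,0],"slide":[0.01,-0.017,-0.035],"jaw":0}
    - {"angular":[0,0,0],"slide":[0.02,-0.035,-0.07],"jaw":0}
    - {"angular":[0,0,0],"slide":[0.025,-0.043,-0.085],"jaw":0}
    - {"angular":[0,0,0],"slide":[0.025,-0.043,-0.085],"jaw":0}
    - {"angular":[-0.036,-0.021,0],"slide":[0,0,0],"jaw":1}
    - {"angular":[-0.036,-0.021,0],"slide":[0,0,0],"jaw":1}
    - {"angular":[-0.036,-0.021,0],"slide":[0,0,0],"jaw":1}
    - {"angular":[-0.036,-0.021,0],"slide":[0,0,0],"jaw":1}
    - {"angular":[0,0,0],"slide":[0,0,0],"jaw":1}
    - {"angular":[0,0,0],"slide":[0,0,0],"jaw":1}

```text
time_s: 16.35
tool_pos: [0.5063, 0.0671, 0.2091]
tool_rot: [-180.0, 0.0, 146.0]
force: [0.4, 0.0, 0.1]
grip_width: 0.0522
grasp_force: 0.0
```

```bash
python3 - <<'E'
from h import *
to([.5765,-.0615,.22])
E
```

```text
t 16.35 p [0.5063 0.0671 0.2091] rot [-180.    0.  146.] jig mm [-75.6  -5.3 209.1] q [-28.0, 1.5, 17.9, 104.3, -0.5, 74.2, 46.0] F [0.4 0.  0.1] w 0.0522
slide [-0.2602 -0.1349 -0.0218] rows>= 2.351352218173738
```

Emit:
step_arm:
  rows:
    - {"angular":[0,0,0],"slide":[-0.065,-0.034,-0.005],"jaw":1}
    - {"angular":[0,0,0],"slide":[-0.065,-0.034,-0.005],"jaw":1}
    - {"angular":[0,0,0],"slide":[-0.065,-0.034,-0.005],"jaw":1}
    - {"angular":[0,0,0],"slide":[-0.065,-0.033,-0.005],"jaw":1}
    - {"angular":[0,0,0],"slide":[0,0,0],"jaw":1}
    - {"angular":[0,0,0],"slide":[0,0,0],"jaw":1}
    - {"angular":[0,0,0],"slide":[0,0,0],"jaw":1}

```text
time_s: 17.23
tool_pos: [0.5759, -0.0602, 0.2179]
tool_rot: [-180.0, -0.1, 146.1]
force: [-0.2, 0.1, -0.5]
grip_width: 0.0874
grasp_force: 0.0
```

```bash
python3 - <<'E'
from h import *
st(); snap('wrist','w6.png',(200,60,440,240),3.3)
E
```

```text
t 17.23 p [ 0.5759 -0.0602  0.2179] rot [-1.800e+02 -1.000e-01  1.461e+02] jig mm [-204.5   61.3  217.9] q [-18.9, 10.2, 25.2, 94.8, -4.5, 76.1, 63.2] F [-0.2  0.1 -0.5] w 0.0874
```

View pics/w6.png

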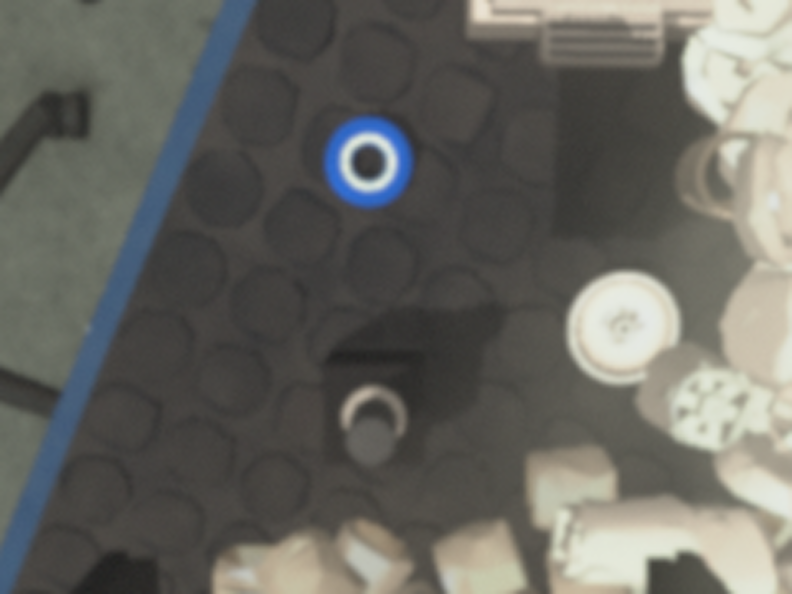

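The wrist view shows the pin's grip top at (371,441) and its collar ring at (373,418). A loose fitting lies close at (570,490), so I'll descend with the jaws part-open.

```bash
python3 - <<'E'
from h import *
c=env.camera_info('wrist');P=lambda u,v:(200+u/3.3,60+v/3.3)
print(onz(c,*P(371,441),.086),onz(c,*P(373,418),.051),'stand',onz(c,*P(374,407),.046),'tab front',onz(c,*P(602,62),.05),'small',onz(c,*P(368,162),.012),'cap',onz(c,*P(624,326),.005))
to(onz(c,*P(371,441),.086)*[1,1,0]+[0,0,.2179])
E
```

```text
[ 0.57153975 -0.06857326  0.086     ] [ 0.57153737 -0.06896195  0.051     ] stand [ 0.56928832 -0.06716895  0.046     ] tab front [0.51628125 0.05710798 0.05      ] small [ 0.49816232 -0.0224835   0.012     ] cap [0.60299887 0.02541478 0.005     ]
t 17.27 p [ 0.5758 -0.0604  0.2181] rot [-180.    -0.   146.1] jig mm [-204.6   61.5  218.1] q [-18.9, 10.2, 25.2, 94.8, -4.5, 76.1, 63.2] F [ 1.1  0.  -0.5] w 0.0869
slide [-0.002  -0.0183  0.0004] rows>= 0.1472075545297109
```

Emit:
step_arm:
  rows:
    - {"angular":[0,0,0],"slide":[-0.002,-0.018,0],"jaw":0.45}
    - {"angular":[0,0,0],"slide":[0,0,0],"jaw":0.45}
    - {"angular":[0,0,0],"slide":[0,0,0],"jaw":0.45}
    - {"angular":[0,0,0],"slide":[0,0,0.06],"jaw":0.45}
    - {"angular":[0,0,0],"slide":[0,0,0.06],"jaw":0.45}
    - {"angular":[0,0,0],"slide":[0,0,0.06],"jaw":0.45}
    - {"angular":[0,0,0],"slide":[0,0,0],"jaw":0.45}
    - {"angular":[0,0,0],"slide":[0,0,0],"jaw":0.45}

```text
time_s: 18.27
tool_pos: [0.5724, -0.0701, 0.1296]
tool_rot: [179.9, 0.1, 146.0]
force: [0.3, -0.8, 0.4]
grip_width: 0.0393
grasp_force: 0.0
```

```bash
python3 - <<'E'
from h import *
to([.5715,-.0687,.0535])
E
```

```text
t 18.27 p [ 0.5724 -0.0701  0.1296] rot [1.799e+02 1.000e-01 1.460e+02] jig mm [-207.2   71.4  129.6] q [-17.6, 13.7, 25.2, 101.5, -6.3, 66.1, 65.5] F [ 0.3 -0.8  0.4] w 0.0393
slide [0.0033 0.0011 0.1521] rows>= 1.2173248040215436
```

Emit:
step_arm:
  rows:
    - {"angular":[0,0,0],"slide":[0.002,0.001,0.05],"jaw":0.45}
    - {"angular":[0,0,0],"slide":[0,0,0.05],"jaw":0.45}
    - {"angular":[0,0,0],"slide":[0,0,0.03],"jaw":0.45}
    - {"angular":[0,0,0],"slide":[0,0,0.02],"jaw":0.45}
    - {"angular":[0,0,0],"slide":[0,0,0],"jaw":0.45}
    - {"angular":[0,0,0],"slide":[0,0,0],"jaw":0.45}

```text
time_s: 19.02
tool_pos: [0.5718, -0.0691, 0.0542]
tool_rot: [180.0, 0.1, 146.0]
force: [0.4, 0.6, 0.0]
grip_width: 0.0393
grasp_force: 0.0
```

Emit:
step_arm:
  rows:
    - {"angular":[0,0,0],"slide":[0,0,0],"jaw":0.05}
    - {"angular":[0,0,0],"slide":[0,0,0],"jaw":0.05}
    - {"angular":[0,0,0],"slide":[0,0,0],"jaw":0.05}
    - {"angular":[0,0,0],"slide":[0,0,0],"jaw":0.05}
    - {"angular":[0,0,0],"slide":[0,0,0],"jaw":0.05}
  newtons: 40

```text
time_s: 19.65
tool_pos: [0.5712, -0.069, 0.0535]
tool_rot: [180.0, 0.0, 146.0]
force: [-0.7, -0.3, 0.9]
grip_width: 0.0152
grasp_force: 40.0
```

Emit:
step_arm:
  rows:
    - {"angular":[0,0,0],"slide":[0,0,-0.03],"jaw":0.05}
    - {"angular":[0,0,0],"slide":[0,0,-0.06],"jaw":0.05}
    - {"angular":[0,0,0],"slide":[0,0,-0.1],"jaw":0.05}
    - {"angular":[0,0,0],"slide":[0,0,-0.1],"jaw":0.05}
    - {"angular":[0,0,0],"slide":[0,0,0],"jaw":0.05}

```text
time_s: 20.27
tool_pos: [0.5739, -0.0697, 0.204]
tool_rot: [179.7, 0.4, 146.0]
force: [-0.5, -0.4, -0.9]
grip_width: 0.0147
grasp_force: 40.0
```

```bash
python3 - <<'E'
from h import *
to(jw(-98,0,200))
E
```

```text
t 20.27 p [ 0.5739 -0.0697  0.204 ] rot [179.7   0.4 146. ] jig mm [-208.2   70.3  204. ] q [-18.5, 10.1, 25.8, 96.6, -4.6, 73.8, 64.2] F [-0.5 -0.4 -0.9] w 0.0147
slide [0.2205 0.1405 0.0072] rows>= 2.0922246222440006
```

Emit:
step_arm:
  rows:
    - {"angular":[0,0,0],"slide":[0.04,0.025,0],"jaw":0.05}
    - {"angular":[0,0,0],"slide":[0.055,0.035,0],"jaw":0.05}
    - {"angular":[0,0,0],"slide":[0.055,0.035,0],"jaw":0.05}
    - {"angular":[0,0,0],"slide":[0.045,0.03,0],"jaw":0.05}
    - {"angular":[0,0,0],"slide":[0.026,0.016,0],"jaw":0.05}
    - {"angular":[0,0,0],"slide":[0,0,0],"jaw":0.05}
    - {"angular":[0,0,0],"slide":[0,0,0],"jaw":0.05}
    - {"angular":[0,0,0],"slide":[0,0,0],"jaw":0.05}

```text
time_s: 21.28
tool_pos: [0.5192, 0.0499, 0.1983]
tool_rot: [-180.0, 0.0, 145.9]
force: [-0.6, -1.1, -0.5]
grip_width: 0.0151
grasp_force: 40.0
```

```bash
cat > hole.py <<'E'
from h import *
p,R=st(); c=env.camera_info('wrist'); snap('wrist','wh%d.png'%int(p[2]*1e5)); im=cv2.imread('pics/raw_wh%d.png'%int(p[2]*1e5))
g=cv2.GaussianBlur(cv2.cvtColor(im,cv2.COLOR_BGR2GRAY),(3,3),0)
pr=lambda x,y,z:proj(c,jw(x,y,z))
print('pred hole',pr(-58,0,52),'tip',proj(c,p+[0,0,-.0435]))
for x,z in((-58,52),(30,45),(-20,48)): print('pred',x,pr(x,0,z).round(1))
u,v=pr(-58,0,52).astype(int); 
print(g[v-16:v+20:2,u-24:u+26:2])
E
python3 hole.py
```

```text
t 21.27 p [0.5192 0.0499 0.1983] rot [-180.     0.   145.9] jig mm [-96.    1.7 198.3] q [-27.5, 3.3, 19.9, 103.9, -1.1, 73.0, 48.6] F [-0.6 -1.1 -0.5] w 0.0151
pred hole [322.94025215 153.84895309] tip [321.36433475 220.34010498]
pred -58 [322.9 153.8]
pred 30 [322.8  64.4]
pred -20 [322.9 116.2]
[[206 204 203 203 205 205 202 202 203 204 206 206 205 204 204 205 203 202
  201 203 202 202 197 170 146]
 [206 204 203 203 204 204 201 202 204 204 205 206 205 204 204 205 203 202
  201 203 202 202 194 164 145]
 [206 204 203 203 204 204 202 202 203 204 206 206 205 204 204 204 203 202
  201 203 202 201 188 155 144]
 [206 204 203 202 204 204 202 202 204 204 206 205 203 202 202 204 203 202
  202 203 202 201 186 153 144]
 [205 203 203 203 204 204 201 202 203 204 205 199 185 175 183 195 201 202
  202 203 202 202 191 157 144]
 [205 203 203 202 204 204 201 202 203 204 197 168 127 108 123 164 192 201
  202 203 202 201 189 157 144]
 [205 203 202 202 203 204 201 201 203 200 176 123  83  74  80 117 172 196
  201 203 202 202 192 162 146]
 [205 203 202 202 203 204 201 201 203 196 160 107  77  74  75  96 
[... 389 characters left out ...]
02 203 200 183 162 151 155 169 190 200
  201 202 201 201 200 200 201]
 [204 202 202 201 203 204 201 201 202 203 204 202 196 191 193 197 201 201
  201 202 200 201 200 200 202]
 [204 202 201 201 203 204 200 201 202 203 204 203 203 203 202 202 202 201
  201 202 200 201 200 200 202]
 [204 202 201 201 203 204 202 202 203 204 205 205 204 204 203 203 202 202
  201 202 201 201 199 199 202]
 [194 192 191 191 198 209 215 215 213 213 214 213 211 211 209 209 208 207
  208 206 206 206 199 194 195]
 [136 134 134 137 166 203 215 215 213 212 212 211 210 210 209 209 207 206
  206 205 206 205 186 158 150]
 [ 81  81  80  88 139 186 190 190 190 189 189 189 189 189 189 188 189 191
  191 191 191 190 167 118 100]]
```

```bash
cat > hole2.py <<'E'
from h import *
p,R=st(); c=env.camera_info('wrist'); snap('wrist','wx.png'); im=cv2.imread('pics/raw_wx.png')
g=cv2.cvtColor(im,cv2.COLOR_BGR2GRAY)
def blob(x,z,thr,r=13):
    u,v=np.round(proj(c,jw(x,0,z))).astype(int); m=(g[v-r:v+r+1,u-r:u+r+1]<thr).astype(np.uint8)
    n,l,s,ce=cv2.connectedComponentsWithStats(m)
    i=1+np.argmax([s[k,4]-5*np.hypot(*(ce[k]-r)) for k in range(1,n)]); s=s[i]
    uu,vv=u-r+s[0]+(s[2]-1)/2,v-r+s[1]+(s[3]-1)/2
    W=onz(c,uu,vv,z/1000); print(x,'bbox',s,'cen',ce[i]+[u-r,v-r],'mid',(uu,vv),'W',W.round(4),'jig',(JR.T@(W-[*J,0])*1000).round(1)); return W
W=blob(-58,51.6,160)
blob(-58,51.6,175); blob(-20,48.8,150); blob(30,45.3,150)
# lid tab side edges -> centre line
for z,x in((52.6,-64),(49,-30),(45,20)):
    ed=[]
    for s in(1,-1):
        q=np.array([proj(c,jw(x,s*y,z)) for y in np.arange(25,46,.25)]); vals=cv2.remap(cv2.GaussianBlur(g,(3,3),0),q[:,0].astype(np.float32)[None],q[:,1].astype(np.float32)[None],cv2.INTER_LINEAR)[0].astype(float)
        k=np.argmin(np.convolve(vals,[1,1,1,1,-1,-1,-1,-1],'valid')); k2=np.argmax(np.abs(np.convolve(vals,[1,1,1,1,-1,-1,-1,-1],'valid')));ed.append(25+.25*(k2+4))
    print('edges',x,ed,'ymid',(ed[0]-ed[1])/2)
to(W*[1,1,0]+[0,0,.1983])
E
python3 hole2.py
```

```text
t 21.32 p [0.5192 0.0501 0.1983] rot [-180.     0.   145.9] jig mm [-95.9   1.6 198.3] q [-27.5, 3.3, 19.9, 103.9, -1.1, 73.0, 48.6] F [-0.   0.8 -1. ] w 0.015
-58 bbox [  8   5  14  14 142] cen [324.14788732 152.80985915] mid (np.float64(324.5), np.float64(152.5)) W [0.4884 0.0749 0.0516] jig [-56.5  -1.8  51.6]
-58 bbox [  8   5  14  15 166] cen [324.31325301 152.94578313] mid (np.float64(324.5), np.float64(153.0)) W [0.4888 0.0746 0.0516] jig [-57.   -1.8  51.6]
-20 bbox [  5   4  20  20 247] cen [324.11336032 116.06477733] mid (np.float64(324.5), np.float64(116.5)) W [0.4583 0.0952 0.0488] jig [-20.2  -1.8  48.8]
30 bbox [  8   5  14  15 170] cen [324.68235294  63.92352941] mid (np.float64(324.5), np.float64(64.0)) W [0.4163 0.1235 0.0453] jig [30.5 -1.8 45.3]
edges -64 [np.float64(36.75), np.float64(40.0)] ymid -1.625
edges -30 [np.float64(37.0), np.float64(43.0)] ymid -3.0
edges 20 [np.float64(37.0), np.float64(41.0)] ymid -2.0
t 21.38 p [0.5191 0.0503 0.1983] rot [-180.     0.   145.9] jig mm [-95.7   1.5 198.3] q [-27.5, 3.3, 19.9, 103.9, -1.1, 73.0, 48.6] F [-0.6  0.6 -0.1] w 0.0152
slide [ 0.0785  0.0063 -0.    ] rows>= 0.6300027376362467
```

Emit:
step_arm:
  rows:
    - {"angular":[0,0,0],"slide":[0.04,0.003,0],"jaw":0.05}
    - {"angular":[0,0,0],"slide":[0.0366,0.0025,0],"jaw":0.05}
    - {"angular":[0,0,0],"slide":[0,0,0.06],"jaw":0.05}
    - {"angular":[0,0,0],"slide":[0,0,0.06],"jaw":0.05}
    - {"angular":[0,0,0],"slide":[0,0,0.04],"jaw":0.05}
    - {"angular":[0,0,0],"slide":[0,0,0.026],"jaw":0.05}
    - {"angular":[0,0,0],"slide":[0,0,0],"jaw":0.05}
    - {"angular":[0,0,0],"slide":[0,0,0],"jaw":0.05}
    - {"angular":[0,0,0],"slide":[0,0,0],"jaw":0.05}

```text
time_s: 22.5
tool_pos: [0.4894, 0.0751, 0.1063]
tool_rot: [179.9, 0.1, 146.0]
force: [-0.1, -0.2, -0.4]
grip_width: 0.0151
grasp_force: 40.0
```

```bash
python3 - <<'E'
from h import *
for _ in range(3): to([.4889,.0740,.0950]); env.read_camera('wrist')
E
```

```text
t 22.5 p [0.4894 0.0751 0.1063] rot [1.799e+02 1.000e-01 1.460e+02] jig mm [-57.2  -2.5 106.3] q [-29.1, 4.7, 18.2, 113.6, -1.7, 61.9, 45.8] F [-0.1 -0.2 -0.4] w 0.0151
slide [-0.0004 -0.0024  0.0226] rows>= 0.18184692640867114
t 22.55 p [0.4893 0.0751 0.1062] rot [1.799e+02 1.000e-01 1.460e+02] jig mm [-57.1  -2.4 106.2] q [-29.1, 4.7, 18.2, 113.6, -1.7, 61.9, 45.8] F [0.5 0.8 0. ] w 0.015
slide [-0.0005 -0.0022  0.0223] rows>= 0.1797142222149247
t 22.6 p [0.4892 0.075  0.106 ] rot [179.9   0.  146. ] jig mm [-57.   -2.3 106. ] q [-29.1, 4.7, 18.2, 113.6, -1.7, 61.9, 45.8] F [-0.4 -0.2 -0.4] w 0.0152
slide [-0.0007 -0.002   0.0221] rows>= 0.1772146752503848
```

Emit:
step_arm:
  rows:
    - {"angular":[0,0,0],"slide":[-0.0005,-0.002,0.01],"jaw":0.05}
    - {"angular":[0,0,0],"slide":[0,0,0.01],"jaw":0.05}
    - {"angular":[0,0,0],"slide":[0,0,0.01],"jaw":0.05}
    - {"angular":[0,0,0],"slide":[0,0,0.008],"jaw":0.05}
    - {"angular":[0,0,0],"slide":[0,0,0],"jaw":0.05}

```text
time_s: 23.28
tool_pos: [0.488, 0.0739, 0.0859]
tool_rot: [-180.0, -0.0, 146.0]
force: [0.4, -0.0, -0.7]
grip_width: 0.0148
grasp_force: 40.0
```

Emit:
step_arm:
  rows:
    - {"angular":[0,0,0],"slide":[0,0,0.007],"jaw":0.05}
    - {"angular":[0,0,0],"slide":[0,0,0.007],"jaw":0.05}
    - {"angular":[0,0,0],"slide":[0,0,0.006],"jaw":0.05}
    - {"angular":[0,0,0],"slide":[0,0,0],"jaw":0.05}

```text
time_s: 23.78
tool_pos: [0.4881, 0.0739, 0.076]
tool_rot: [-180.0, -0.0, 146.0]
force: [0.1, -0.6, -0.7]
grip_width: 0.015
grasp_force: 40.0
```

Emit:
step_arm:
  rows:
    - {"angular":[0,0,0],"slide":[0,0,0.008],"jaw":0.05}
    - {"angular":[0,0,0],"slide":[0,0,0.008],"jaw":0.05}
    - {"angular":[0,0,0],"slide":[0,0,0.008],"jaw":0.05}
    - {"angular":[0,0,0],"slide":[0,0,0],"jaw":0.05}

```text
time_s: 24.28
tool_pos: [0.4884, 0.074, 0.0641]
tool_rot: [180.0, 0.0, 146.0]
force: [-0.2, 0.8, -1.9]
grip_width: 0.0152
grasp_force: 40.0
```

Emit:
step_arm:
  rows:
    - {"angular":[0,0,0],"slide":[0,0,0.006],"jaw":0.05}
    - {"angular":[0,0,0],"slide":[0,0,0.006],"jaw":0.05}
    - {"angular":[0,0,0],"slide":[0,0,0.006],"jaw":0.05}
    - {"angular":[0,0,0],"slide":[0,0,0],"jaw":0.05}
  newtons: 55

```text
time_s: 24.78
tool_pos: [0.4886, 0.0739, 0.0554]
tool_rot: [180.0, 0.0, 146.0]
force: [1.0, -0.5, 1.1]
grip_width: 0.0147
grasp_force: 55.0
```

Emit:
step_arm:
  rows:
    - {"angular":[0,0,0],"slide":[0,0,0.004],"jaw":0.05}
    - {"angular":[0,0,0],"slide":[0,0,0.004],"jaw":0.05}
    - {"angular":[0,0,0],"slide":[0,0,0.003],"jaw":0.05}
    - {"angular":[0,0,0],"slide":[0,0,0],"jaw":0.05}

```text
time_s: 25.28
tool_pos: [0.4891, 0.0736, 0.0504]
tool_rot: [180.0, 0.1, 146.0]
force: [-0.5, -0.6, 4.9]
grip_width: 0.0149
grasp_force: 55.0
```

Emit:
step_arm:
  rows:
    - {"angular":[0,0,0],"slide":[0,0,0.002],"jaw":0.05}
    - {"angular":[0,0,0],"slide":[0,0,0.002],"jaw":0.05}
    - {"angular":[0,0,0],"slide":[0,0,0],"jaw":0.05}

```text
time_s: 25.65
tool_pos: [0.4892, 0.0736, 0.0501]
tool_rot: [179.9, 0.0, 146.0]
force: [-4.3, -2.1, 19.1]
grip_width: 0.0147
grasp_force: 55.0
```

Emit:
step_arm:
  rows:
    - {"angular":[0,0,0],"slide":[0,0,0],"jaw":0.05}
    - {"angular":[0,0,0],"slide":[0,0,0],"jaw":0.05}
    - {"angular":[0,0,0],"slide":[0,0,0],"jaw":0.05}
    - {"angular":[0,0,0],"slide":[0,0,0],"jaw":0.05}

```text
time_s: 26.15
tool_pos: [0.4892, 0.0736, 0.0501]
tool_rot: [179.9, 0.0, 146.0]
force: [-5.0, -1.5, 18.7]
grip_width: 0.0147
grasp_force: 55.0
```

```bash
python3 - <<'E'
from h import *
st()
# front gap check: lid free-edge tracked vs. scene image with lid unpressed
snap('scene','s9.png');c=env.camera_info('scene')
p=[proj(c,jw(-70,35,48)),proj(c,jw(-40,35,48))]
print(p,track('s5.png','s9.png',p,w=7,s=5))
# vertical profile (brightness) just at lid near edge: before/after
for f in('s5','s9'):
    g=cv2.imread(f'pics/raw_{f}.png',0)
    for x in(-45,-10):
        u,v=proj(c,jw(x,38,40)).astype(int); print(f,x,g[v-8:v+10,u])
E
```

```text
t 26.15 p [0.4892 0.0736 0.0501] rot [179.9   0.  146. ] jig mm [-57.9  -1.2  50.1] q [-28.6, 8.9, 18.2, 116.5, -3.4, 55.0, 47.3] F [-5.  -1.5 18.7] w 0.0147
[array([353.08552775, 238.49156041]), array([338.7675223, 236.8081286])] [(np.float64(353.0855277531284), np.float64(240.491560405634), 0.827), (np.float64(333.76752229643625), np.float64(236.8081285985309), 0.837)]
s5 -45 [204 205 209 207 192 156 142 158 206 228 224 185 166 165 166 169 167 165]
s5 -10 [201 201 202 207 199 177 147 148 189 229 222 186 166 163 167 168 167 165]
s9 -45 [133 135 133 135 139 136 123 110 120 144 149 129 122 130 150 168 167 165]
s9 -10 [133 133 133 133 136 135 126 111 120 144 148 132 123 132 152 169 168 166]
```

```bash
python3 -c "
from cell import env
print(env.sign_off())"
```

```text
the job is handed in; nothing more can be done
None
```

I handed in the job at about 26 s: the roll lies flat on the bench, the lid is folded down, and the gripper still holds the pin, pressing the jig shut with about 19 N (final closure checked by force, height and image numbers, not by eye).

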